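# Load the calibration rod and hold the photometer shutter half open

### The job

Take the green-capped glass rod out of the rack and drop it, glass end down, all the way into the well of the photometer, and let go of it. Only then slide the orange tab of the sprung shutter to half open (pointer in the green band) and finish while still holding it there: it springs shut if let go. Never open the shutter into the red, keep it shut until the rod is in, and leave the other rods and the glassware and tools on the bench alone.

Things in the scene. Friction and masses are not known exactly. Their poses are not given: they have to be found in the camera images.
- rod_green: glass rod, green cap: the one to load; glass part 14 mm diameter and 90 mm long, cap 22 mm diameter and 25 mm high on top of it, 115 mm long in all, about 40 g. Stands upright in one of the three holes of the rack (any of them). Origin: centre of its lower end, z along the rod towards the cap.
- rod_blue: glass rod, blue cap: leave it; glass part 14 mm diameter and 90 mm long, cap 22 mm diameter and 25 mm high on top of it, 115 mm long in all, about 40 g. Stands upright in one of the three holes of the rack (any of them). Origin: centre of its lower end, z along the rod towards the cap.
- rod_orange: glass rod, orange cap: leave it; glass part 14 mm diameter and 90 mm long, cap 22 mm diameter and 25 mm high on top of it, 115 mm long in all, about 40 g. Stands upright in one of the three holes of the rack (any of them). Origin: centre of its lower end, z along the rod towards the cap.
- rack: grey block 200 mm along its x, 60 mm along its y, 70 mm high, fixed to the table; three square holes 18 mm wide and 60 mm deep in a row along its x, 65 mm apart, the middle one in the centre; a rod in it stands 10 mm above the table. Origin: centre of its underside.
- photometer: white and blue instrument, fixed to the table, 200 mm along its x, 260 mm along its y, 90 mm high; the display and blue front face its -x. Origin: centre of its underside. The shutter opens along its +y. Two guide rails 7 mm high run beside the shutter.
- well_mouth (a point): centre of the mouth of the photometer's well, level with the top of the photometer, 90 mm above the table, at x -55 mm, y -85 mm in the photometer's frame. The well is a square hole 20 mm wide and 60 mm deep; a black funnel collar 5 mm high around it widens to 30 mm. A rod fully in stands on the floor of the well with 55 mm above the mouth.
- well_floor (a point): centre of the floor of the well, 60 mm below its mouth, 30 mm above the table.
- shutter_tab (a point): middle of the top of the shutter's upright orange tab; the tab is 14 mm thick along the sliding direction (photometer y), 32 mm wide across it (photometer x) and 42 mm high, its foot 6 mm above the photometer's top. It moves with the shutter, and carries a black pointer towards photometer -x that shows the opening on a printed strip: white, green at half open, white, red from three quarters on.
- shutter (a joint): opening of the steel shutter in m: 0 shut, 0.06 fully open, 0.03 half open; grows as the tab slides to photometer +y. Green band 0.025 to 0.035, red from 0.045. A spring pulls it shut with about 3.2 N at 0, rising to 8 N at half and 12.8 N fully open.
- bottle0: amber glass bottle with a white cap, 48 mm across, 90 mm high. Origin: centre of its underside.
- bottle1: amber glass bottle with a white cap, 48 mm across, 90 mm high. Origin: centre of its underside.
- bottle2: amber glass bottle with a white cap, 48 mm across, 90 mm high. Origin: centre of its underside.
- beaker: glass beaker, 64 mm across, 80 mm high, open. Origin: centre of its underside.
- spatula: steel spatula 170 mm long lying on the table along its own x. Origin: under its middle.
- jar: glass jar with a blue cap, 64 mm across, 70 mm high. Origin: centre of its underside.
Not all that is in view belongs to the job. What is shaped like the rod_green but pink or yellow is not meant.

How it is judged (in metres and radians):
On the way:
1. the green-capped rod stands in the well, let go of, with the shutter still shut (z of rod_green in the frame of well_floor below 0.008 m and horizontal distance between rod_green and well_floor below 0.008 m and angle between rod_green's own z axis and vertical below 0.15 rad and contact force between each of the arm, the fingers and rod_green below 0.2 N and value of joint shutter below 0.01 m), for 0.2 s.
At the end, for the whole second after the job is handed in: The green-capped rod stands on the floor of the well (within 8 mm in height and sideways, tilted under 0.15 rad), untouched by the robot; the shutter stands still between 25 and 35 mm open (half is 30) and the robot itself holds it there with more than 4 N against its spring (z of rod_green in the frame of well_floor below 0.008 m and horizontal distance between rod_green and well_floor below 0.008 m and angle between rod_green's own z axis and vertical below 0.15 rad and value of joint shutter between 0.025 and 0.035 m and velocity of joint shutter between -0.01 and 0.01 m/s and contact force between any of the fingers, the arm and shutter above 4 N and contact force between each of the arm, the fingers and rod_green below 0.2 N); the arm keeps its last pose, push and grip.
It fails at once if the shutter opened into the red (45 mm or more) (value of joint shutter above 0.045 m).
It fails at once if the shutter opened more than 10 mm before the green-capped rod was in the well (value of joint shutter above 0.01 m and not (z of rod_green in the frame of well_floor below 0.008 m and horizontal distance between rod_green and well_floor below 0.008 m and angle between rod_green's own z axis and vertical below 0.15 rad)).
It fails at once if another rod was pulled out of its hole or moved by more than 30 mm (distance of any of rod_blue, rod_orange from where it was at the start of the episode above 0.03 m).
It fails at once if a bottle, the beaker, the spatula or the jar was moved by more than 30 mm or knocked over (distance of any of bottle0, bottle1, bottle2, beaker, spatula, jar from where it was at the start of the episode above 0.03 m or angle between any of bottle0, bottle1, bottle2, beaker, spatula, jar's own z axis and vertical above 0.5 rad).
It also fails if it takes over 46 s, if anything falls off the work surface, if the arm or the gripper's body presses on something with over 40 N, if the wrist force passes 120 N, or if a joint passes its speed limit or range.

### The arm

A 7-joint arm with a two-finger parallel gripper is mounted at the origin on the work surface. World frame = base frame: x ahead of the robot, y to its left, z up, the work surface at z = 0. Lengths are in mm, angles in rad, forces in N, time in s.
With the tool pointing down it reaches from about 425 to 1025 mm from the base axis. Payload 9.4 kg.
Tool frame: the origin (TCP) lies on the centre line of the jaws, within the pads' length; the fingertips stand 17 mm ahead of it and the grasp point (between the pads) lies 2 mm behind it; z points along the fingers, y is the line along which they close (so a half turn about z gives the same grasp; the last joint's range is limited). The gripper opens to 93 mm and grips with 3 to 60 N. Pads are 15 mm wide; open, the fingers measure 128 mm over their backs; the gripper's body (75 mm by 188 mm) begins 65 mm behind the grasp point.
Start: joints at [1.19, 0.599, -0.003, 1.599, 0.002, 0.943, -0.08], TCP at [216.873, -691.802, 235.618] pointing down, gripper open.
Joint ranges: [-2.57, 2.57], [-0.35, 1.97], [-1.29, 1.29], [0.11, 2.56], [-1.05, 4.19], [0.11, 1.86], [-2.63, 2.63]. Speed limits (rad/s): [2.22, 2.22, 3.01, 3.01, 3.14, 3.14, 3.14].

### API

Orientations are given as a rotation vector (axis times angle).
In Python, from plant import r, optics gives the robot as it stands. The module is installed in compiled form; this text tells all that it offers.
- The arm moves only by the tool drive_tool, never from a script. Its argument "steps" is a list of rows, each a list of 2 entries, a list of its own where there are three numbers: the shift along the tool's x, y, z in mm, then the turn about the tool's z in degrees. A call has 1 to 5 rows; each row is the pose to reach, as a shift and turn from the pose commanded when the call began, along the tool's axes at that moment; what a row does not reach only later rows make up. A row lasts 1/8 s, in which the tool goes at most 62.5 mm and 10.7 degrees, less where a joint would pass 70% of its speed; a pose out of reach is approached as far as the arm can. A call with a gripper value outside its range is refused whole. "gripper" is the opening, from 0 (shut) to 1 (fully open), set as the call begins (left out, the last holds). The fingers move at their own pace and stop on an object; the grip force is fixed at half the most. Time passes only in rows, so rows that repeat a pose let the fingers close. It gives the time, the measured TCP pose, the force, the opening and the grip force at its end, in the units of the state.
- r.get_state(): the state, without advancing time (a new reading comes with each control period).
- optics.read_camera(name): name is "scene" or "top" or "wrist"; returns the picture (400x640x3 uint8, blue, green, red); there is no depth.
- optics.get_calibration(name): a dict with "fx", "fy", "cx", "cy" (pixels), "rvec" (rotation vector, rad) and "tvec" (3), from world to camera coordinates, as OpenCV has them. Camera axes: x right, y down, z forward; pixel columns grow to the right and rows downward; lengths in mm; the calibration is good to about 2 mm. A picture is of the moment at which its call begins: read the wrist's pose just before it. get_calibration takes no time and is no camera call; for the wrist camera it gives the pose at the moment of the call.
- r.sign_off(): hands the job in; it is judged then, once.
The state is a dict: "time_s": time; "qpos": joint angles; "dq": joint speeds; "tau": joint torques, N m; "tool_pos": TCP position; "orientation": TCP orientation; "wrist_force": force on the tool from outside, world axes, zero at the start; "torque": the same for the moment, N m; "gripper_width": finger opening in mm; "grasp_force": force on a finger pad.
Only numpy, scipy, OpenCV 4.12 (cv2) and the standard library are available. Lean on these libraries where they do the work, as an engineer would, in place of code of your own. Each camera call takes 0.05 s, during which the arm holds its last target. There are 200 camera calls.

## Working session

There is one attempt and no reset: what is moved stays moved. The work goes in short steps, Python scripts to look and compute and a tool call to move; the robot and the scene stay as the last step left them, time stands still between calls to the robot, and variables do not carry over. Pictures are saved under pics/ and viewed, at most 10 in all, crops included, and the job is handed in when it is done.

Besides the shell and the picture viewer there is one more tool, called as a command line: name --argument value ..., lists and objects as JSON in quotes. drive_tool: Moves the arm, as the interface text tells. Its arguments: {"type":"object","properties":{"steps":{"type":"array"},"gripper":{"type":"number"}},"required":["steps"]}

```bash
mkdir -p pics
cat > h.py <<'E'
import numpy as np, cv2
from plant import r, optics
def cal(n):
    c=optics.get_calibration(n); K=np.array([[c['fx'],0,c['cx']],[0,c['fy'],c['cy']],[0,0,1.]])
    R=cv2.Rodrigues(np.array(c['rvec'],float))[0]; return K,R,np.array(c['tvec'],float).ravel()
def ray(C,p):
    K,R,t=C; d=R.T@np.linalg.inv(K)@np.array([p[0],p[1],1.]); return -R.T@t,d/np.linalg.norm(d)
def atz(C,p,z):
    o,d=ray(C,p); return o+d*(z-o[2])/d[2]
def tri(obs):
    A=np.zeros((3,3));b=np.zeros(3);L=[ray(C,p) for C,p in obs]
    for o,d in L: M=np.eye(3)-np.outer(d,d);A+=M;b+=M@o
    x=np.linalg.solve(A,b); return x,[float(np.linalg.norm((np.eye(3)-np.outer(d,d))@(x-o))) for o,d in L]
def proj(C,X): 
    K,R,t=C; q=K@(R@np.array(X,float)+t); return q[:2]/q[2]
def totool(v):
    R=cv2.Rodrigues(np.array(r.get_state()['orientation'],float))[0]; return R.T@np.array(v,float)
E
python3 - <<'E'
from h import *
s=r.get_state(); print(s)
for n in('scene','top'):
    im=optics.read_camera(n); cv2.imwrite(f'pics/{n}0.png',im)
    C=cal(n); print(n,-C[1].T@C[2],C[0][0,0])
C=cal('wrist');print(-C[1].T@C[2],C[1])
E
```

```text
{'time_s': 0.0, 'qpos': array([ 1.19028063,  0.60012676, -0.00258301,  1.60011207,  0.00179625,
        0.94294108, -0.07980536]), 'dq': array([ 0.0012199 ,  0.00023436, -0.0002748 , -0.00052144, -0.0010733 ,
        0.00111006, -0.00047837]), 'tau': array([-2.11113470e-04, -7.65080237e+01,  1.49733894e+00, -2.52341402e+01,
       -5.24210790e-02,  1.70278904e-02,  1.65306492e-04]), 'tool_pos': array([ 216.76196282, -691.34562434,  234.76456781]), 'orientation': array([-3.10386834e+00, -4.75295571e-01,  5.61255144e-04]), 'wrist_force': array([-0.16399471, -0.02866993, -0.81521082]), 'torque': array([-0.0266633 ,  0.01615422,  0.02876463]), 'grasp_force': 0.0, 'gripper_width': 93.17413320567775}
scene [1473.9811309  -278.96133884  915.8746102 ] 482.1838223015654
top [ 306.63414725    9.79440667 1594.92491008] 468.5575906453357
[ 291.74515814 -667.34761484  383.04009395] [[ 0.2983549  -0.95445435 -0.00111218]
 [-0.91593464 -0.28664125  0.28089238]
 [-0.26841775 -0.08278694 -0.95973863]]
```

View pics/scene0.png

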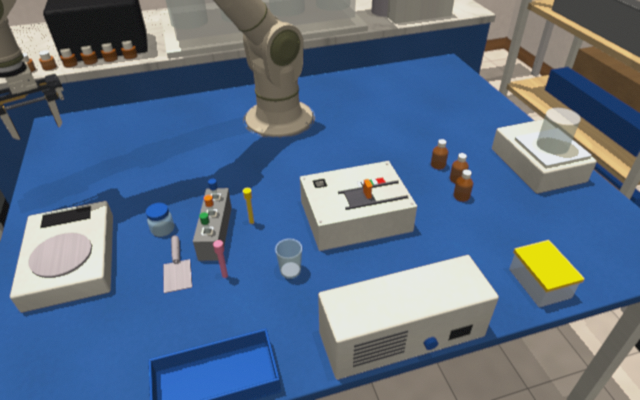

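View pics/top0.png

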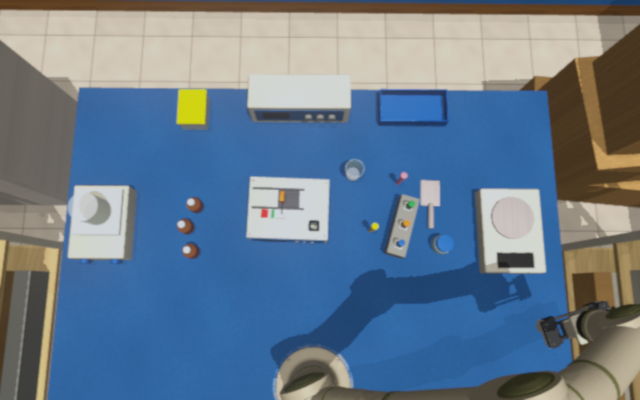

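Scene picture: candidates are the green cap at (205,217), blue (212,184) and orange (208,201) in the rack, the pink rod (218,245) and the yellow rod (248,191) outside it. The top picture has green at (411,205), orange (405,223), blue (400,243), pink (404,176), yellow (375,226), the well at (314,225) and the orange tab at (282,197). I choose the green one in the rack.

Run:
```python
from h import *
S=cv2.imread('pics/scene0.png');T=cv2.imread('pics/top0.png')
def blob(im,box,h0,h1):
    x0,y0,x1,y1=box; h=cv2.cvtColor(im[y0:y1,x0:x1],cv2.COLOR_BGR2HSV)
    m=cv2.inRange(h,(h0,110,60),(h1,255,255)); n,l,st,c=cv2.connectedComponentsWithStats(m)
    k=1+np.argmax(st[1:,4]); return c[k]+[x0,y0],st[k]
Cs,Ct=cal('scene'),cal('top')
for nm,bs,bt,h0,h1 in[('green',(195,207,215,228),(403,198,419,212),45,85),('orange',(200,193,218,208),(398,216,414,231),5,18),
  ('tab',(355,175,378,200),(274,188,292,206),5,18)]:
    a,sa=blob(S,bs,h0,h1);b,sb=blob(T,bt,h0,h1)
    print(nm,a.round(1),sa[2:],b.round(1),sb[2:],*[np.round(q,1) for q in tri([(Cs,a),(Ct,b)])])
print('well@95',atz(Ct,(314,225),95), 'corners',[atz(Ct,p,90).round(0) for p in[(249,178),(330,178),(328,241),(247,239)]])
s=cv2.resize(S[165:265,140:270],None,fx=3,fy=3,interpolation=cv2.INTER_CUBIC)
t=cv2.resize(T[165:255,235:445],None,fx=3.8,fy=3.8,interpolation=cv2.INTER_CUBIC)[:, :798]
o=np.zeros((300,798,3),np.uint8);o[:,:390]=s
s2=cv2.resize(S[155:255,295:425],None,fx=3,fy=3,interpolation=cv2.INTER_CUBIC);o[:,400:790]=s2
cv2.imwrite('pics/crop.png',np.vstack([o,t])[:600])
```

```text
green [203.7 217.6] [ 9 11 77] [410.5 203.7] [ 6  6 31] [ 575.1 -313.1  116.9] [0.5 0.5]
orange [208.4 200.3] [ 9 12 87] [404.1 222.9] [ 6  7 12] [ 512.8 -292.7  115.2] [2.5 2.5]
tab [367.2 188.5] [ 10  20 140] [282.1 195.3] [ 6 11 35] [599.4 100.  121.8] [0.1 0.1]
well@95 [507.71288336  -2.79003065  95.        ] corners [array([663., 212.,  90.]), array([665., -55.,  90.]), array([457., -48.,  90.]), array([462., 212.,  90.])]
```

View pics/crop.png

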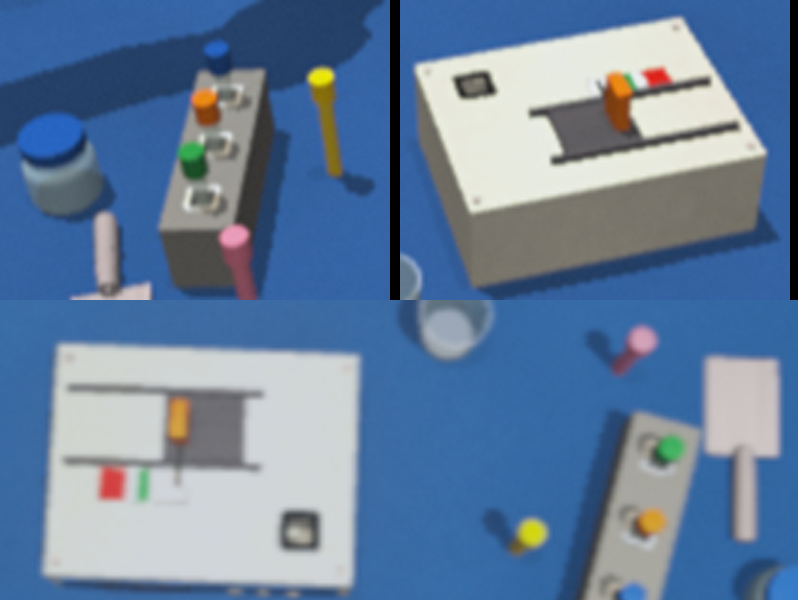

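The close crop confirms the green-capped rod stands in the rack's end hole, with orange and blue next to it. Cap centre is about (575,-313,117). The shutter is shut with its pointer at the white end, and the well is near (508,-3). I'm approaching above the rod now.

drive_tool --steps '[[[60, -33, 0], 9], [[120, -67, 0], 18], [[180, -100, 0], 27], [[240, -134, 0], 35], [[300, -167, 0], 35]]' --gripper 0.5

```text
time_s: 0.72
tool_pos: [433.2, -463.2, 235.4]
orientation: [-3.104, 0.483, 0.001]
wrist_force: [0.7, -0.1, -0.5]
gripper_width: 48.7
grasp_force: 0.0
```

Run:
```python
from h import *
s=r.get_state();p=s['tool_pos'];print(s['time_s'],p,s['qpos'].round(2),s['gripper_width'],cv2.Rodrigues(s['orientation'])[0].round(3).tolist())
print(totool(np.array([575,-313,235])-p))
```

```text
0.725 [ 433.16059455 -463.20589373  235.3522095 ] [ 0.62  0.49  0.16  1.83 -0.1   0.83 -1.05] 48.72820399978358 [[0.953, -0.304, -0.0], [-0.304, -0.953, 0.0], [-0.0, 0.0, -1.0]]
[  89.47537356 -186.21066705    0.31065493]
```

drive_tool --steps '[[[20, -45, 0], 0], [[45, -95, 0], 0], [[65, -145, 0], 0], [[65, -145, 0], 0], [[65, -145, 0], 0]]'

```text
time_s: 1.35
tool_pos: [537.2, -346.7, 235.3]
orientation: [3.104, -0.48, -0.001]
wrist_force: [-0.3, -0.8, -0.3]
gripper_width: 46.8
grasp_force: 0.0
```

Run:
```python
from h import *
s=r.get_state();p=s['tool_pos'];print(s['time_s'],p)
print(totool(np.array([575,-313,235])-p))
im=optics.read_camera('wrist');C=cal('wrist');np.savez('w1.npz',K=C[0],R=C[1],t=C[2]);cv2.imwrite('pics/w1.png',im)
for z in(100,125):print(proj(C,(575,-313,z)))
```

```text
1.35 [ 537.21468559 -346.6780523   235.31491148]
[ 25.84812403 -43.51828767   0.27107866]
[275.4054303  174.55557736]
[271.44343039 179.53979409]
```

View pics/w1.png

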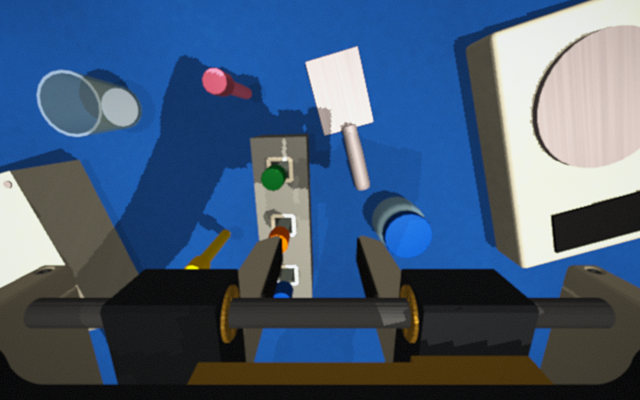

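The wrist picture shows the green cap at (273,178) with the rack below it, and orange (280,238) and blue (282,290) nearer the gripper. The path across the rack is free. I'll move over the rod and triangulate from the two wrist views.

drive_tool --steps '[[[26, -43, 0], 0], [[26, -43, 0], 0], [[26, -43, 0], 0], [[26, -43, 0], 0]]'

```text
time_s: 1.9
tool_pos: [574.1, -315.0, 235.7]
orientation: [3.103, -0.484, -0.001]
wrist_force: [0.1, -0.4, 0.4]
gripper_width: 46.4
grasp_force: 0.0
```

```bash
cat >> h.py <<'E'
def green(im):
    h=cv2.cvtColor(im,cv2.COLOR_BGR2HSV);m=cv2.inRange(h,(50,120,40),(80,255,255))
    n,l,st,c=cv2.connectedComponentsWithStats(m);k=1+np.argmax(st[1:,4]);return c[k],st[k]
E
python3 - <<'E'
from h import *
s=r.get_state();p=s['tool_pos'];print(s['time_s'],p,s['dq'].round(3))
im=optics.read_camera('wrist');C=cal('wrist');np.savez('w2.npz',K=C[0],R=C[1],t=C[2]);cv2.imwrite('pics/w2.png',im)
w=np.load('w1.npz');C1=(w['K'],w['R'],w['t']);a,sa=green(cv2.imread('pics/w1.png'));b,sb=green(im)
print(a,sa,b,sb);x,e=tri([(C1,a),(C,b)]);print(x,e)
print('@115',atz(C1,a,115),atz(C,b,115)); x[2]=p[2];print(totool(x-p))
E
```

```text
1.9 [ 574.10622409 -315.02287232  235.65614996] [-0.001 -0.001 -0.004 -0.    -0.001 -0.001 -0.002]
[273.3311828 177.0688172] [261 164  25  26 465] [316.9453303  203.17767654] [307 190  21  27 439]
[ 574.23894151 -311.77645156  108.79477844] [0.29196152625580196, 0.2919615262559432]
@115 [ 575.27265448 -313.32224361  115.        ] [ 575.73063473 -312.14268984  115.        ]
[-8.62028709e-01 -3.13269303e+00 -1.60323041e-03]
```

Rod axis comes out at (575,-312.5) with the cap centre near z = 112, which agrees with the text. Descending.

drive_tool --steps '[[[0, -2, 40], 0], [[0, -2, 85], 0], [[0, -2, 115], 0], [[0, -2, 125], 0], [[0, -2, 125], 0]]'

```text
time_s: 2.58
tool_pos: [575.8, -312.0, 110.6]
orientation: [3.104, -0.482, -0.001]
wrist_force: [0.6, -0.1, 0.5]
gripper_width: 46.8
grasp_force: 0.0
```

drive_tool --steps '[[[0, 0, 0], 0], [[0, 0, 0], 0], [[0, 0, 0], 0], [[0, 0, 0], 0]]' --gripper 0

```text
time_s: 3.08
tool_pos: [576.5, -311.6, 111.4]
orientation: [3.104, -0.48, 0.002]
wrist_force: [0.0, -0.0, 5.4]
gripper_width: 21.1
grasp_force: 30.0
```

Gripped at 21 mm (the cap is 22). Lifting.

drive_tool --steps '[[[0, 0, -25], 0], [[0, 0, -70], 0], [[0, 0, -115], 0], [[0, 0, -115], 0], [[0, 0, -115], 0]]'

```text
time_s: 3.7
tool_pos: [575.7, -311.1, 225.1]
orientation: [-3.104, 0.48, 0.001]
wrist_force: [-0.5, 0.4, -1.6]
gripper_width: 21.5
grasp_force: 30.0
```

Run:
```python
from h import *
s=r.get_state();p=s['tool_pos'];print(s['gripper_width'],p,totool(np.array([455,-3,p[2]])-p))
R=cv2.Rodrigues(s['orientation'])[0];print(np.degrees(np.arctan2(R[1,0],R[0,0])))
```

```text
21.542828955159386 [ 575.69774763 -311.05738596  225.10043281] [-2.08099002e+02 -2.57219888e+02  1.84161492e-01]
-17.578568115774825
```

drive_tool --steps '[[[-30, -38, 0], -4], [[-66, -80, 0], -8], [[-100, -124, 0], -12], [[-135, -168, 0], -16], [[-170, -212, 0], -16]]'

```text
time_s: 4.32
tool_pos: [476.5, -56.3, 224.3]
orientation: [-3.141, 0.042, 0.004]
wrist_force: [1.0, 0.6, -0.1]
gripper_width: 21.7
grasp_force: 30.0
```

Run:
```python
from h import *
s=r.get_state();p=s['tool_pos'];print(s['time_s'],p,totool(np.array([455,-3,p[2]])-p),s['qpos'].round(2))
```

```text
4.325 [476.45116022 -56.3151255  224.29879833] [-22.87086455 -52.72166585   0.06623438] [-0.05  0.33  0.06  2.16 -0.03  0.66 -1.56]
```

drive_tool --steps '[[[0, 0, 0], 0], [[0, 0, 0], 0], [[0, 0, 0], 0]]'

```text
time_s: 4.7
tool_pos: [478.3, -59.2, 225.1]
orientation: [3.141, -0.047, -0.001]
wrist_force: [0.4, 0.4, -1.1]
gripper_width: 21.6
grasp_force: 30.0
```

Run:
```python
from h import *
s=r.get_state();p=s['tool_pos'];print(s['time_s'],p,totool(np.array([450,10,p[2]])-p),s['dq'].round(3))
im=optics.read_camera('wrist');C=cal('wrist');np.savez('w3.npz',K=C[0],R=C[1],t=C[2]);cv2.imwrite('pics/w3.png',im)
print(proj(C,(508,-3,95)),proj(C,(599,100,138)))
```

```text
4.7 [478.30720614 -59.20285082 225.13307373] [-3.03570470e+01 -6.83284866e+01 -9.86318770e-03] [ 0.005 -0.003 -0.002 -0.002  0.002  0.001 -0.001]
[261.66827767 173.78106218] [103.04161159  68.27072174]
```

View pics/w3.png

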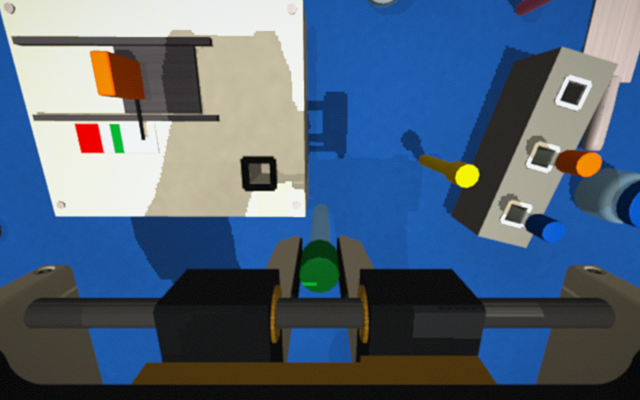

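The collar of the well is at about (259,173), the tab at (118,73) with its pointer at (141,137), and the green cap is in the jaws at (320,265) with the rod hanging straight. One more view from a different place for height.

drive_tool --steps '[[[-10, -20, 0], 0], [[-20, -40, 0], 0], [[-20, -40, 0], 0], [[-20, -40, 0], 0]]'

```text
time_s: 5.25
tool_pos: [459.7, -18.4, 225.6]
orientation: [3.141, -0.045, 0.001]
wrist_force: [0.2, -0.2, -0.1]
gripper_width: 21.1
grasp_force: 30.0
```

Run:
```python
from h import *
s=r.get_state();p=s['tool_pos'];print(s['time_s'],p)
im=optics.read_camera('wrist');C=cal('wrist');np.savez('w4.npz',K=C[0],R=C[1],t=C[2]);cv2.imwrite('pics/w4.png',im)
w=np.load('w3.npz');C3=(w['K'],w['R'],w['t']);i3=cv2.imread('pics/w3.png')
def col(im,g):
    x0,y0=int(g[0])-32,int(g[1])-32; m=(im[y0:y0+64,x0:x0+64].max(2)<45).astype(np.uint8)
    n,l,st,c=cv2.connectedComponentsWithStats(m);k=1+np.argmax(st[1:,4]);b=st[k];return np.array([x0+b[0]+(b[2]-1)/2,y0+b[1]+(b[3]-1)/2]),b
def tab(im,box):
    x0,y0,x1,y1=box;h=cv2.cvtColor(im[y0:y1,x0:x1],cv2.COLOR_BGR2HSV);m=cv2.inRange(h,(5,150,60),(18,255,255))
    v=h[...,2][m>0];mt=m&((h[...,2]>np.percentile(v,50)*0.9)*255).astype(np.uint8)
    M=cv2.moments(m,True);return np.array([M['m10']/M['m00']+x0,M['m01']/M['m00']+y0])
a,sa=col(i3,(259,173));g=proj(C,(508,-3,95));b,sb=col(im,g);print(a,sa,b,sb)
x,e=tri([(C3,a),(C,b)]);print('collar',x,e,atz(C3,a,95),atz(C,b,95))
t3=tab(i3,(85,40,150,105));g=proj(C,atz(C3,t3,120)).astype(int);t4=tab(im,(g[0]-40,max(g[1]-40,0),g[0]+40,g[1]+40))
print('tab',t3,t4,tri([(C3,t3),(C,t4)]))
# photometer yaw from lower rail in w3 (px 34,117 -> 218,117)
q=atz(C3,(36,117),97)-atz(C3,(217,118),97);print('rail',np.degrees(np.arctan2(-q[0],q[1])))
q=atz(C3,(56,216),90)-atz(C3,(305,215),90);print('front edge',np.degrees(np.arctan2(-q[0],q[1])))
x[2]=p[2];print('to well',totool(x-p))
# rod in hand: lower end
cv2.imwrite('pics/w4c.png',cv2.resize(im[100:320,200:440],None,fx=2.5,fy=2.5))
```

```text
5.25 [459.7210471  -18.44897233 225.60234292]
[258.  173.5] [ 14  16  35  34 662] [299.  153.5] [ 12  15  35  36 679]
collar [5.08350626e+02 2.47350978e-01 9.60309815e+01] [0.23566131232304668, 0.23566131232291182] [508.38863755   0.56631349  95.        ] [5.08022871e+02 2.26848915e-01 9.50000000e+01]
tab [116.89596814  75.32055749] [162.9024646   47.98217095] (array([596.68529718, 101.96778538, 120.65692892]), [0.12533291867761592, 0.12533291867752924])
rail -2.0672499122064605
front edge -1.534401932817529
to well [ 4.80622980e+01 -2.01097978e+01  4.73949834e-03]
```

View pics/w4c.png

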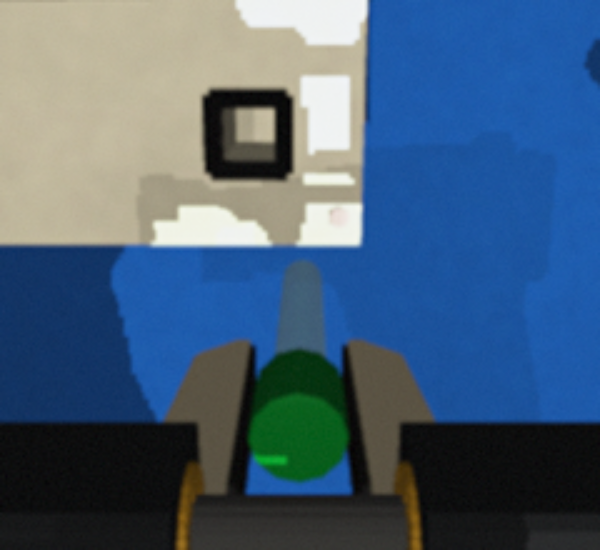

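The crop shows the collar at crop (248,134) and the held rod with its cap top at (299,435) and lower end near (303,270). It looks vertical, so I'll check its offset against the tool axis.

Run:
```python
from h import *
s=r.get_state();p=s['tool_pos'];C=cal('wrist')
print('pred captop',proj(C,(p[0],p[1],p[2]+14)),'pred bottom',proj(C,(p[0],p[1],p[2]-101)))
o=atz(C,(319.6,274),p[2]+14);print('captop off',o-p)
o=atz(C,(321.4,207.5),p[2]-101);print('bottom (centre guess) off',o-p)
print(totool(np.array([508.3,.4,p[2]])-p))
```

```text
pred captop [320.85181821 275.84155853] pred bottom [320.0338218  210.09005295]
captop off [ 1.10455741  0.62511184 14.        ]
bottom (centre guess) off [   2.42462531   -1.31108472 -101.        ]
[ 4.80413473e+01 -2.03047176e+01  4.66638020e-03]
```

drive_tool --steps '[[[20, -10, 0], 0], [[47, -20, 0], 0], [[47, -20, 0], 0], [[47, -20, 0], 0]]'

```text
time_s: 5.8
tool_pos: [506.2, 0.3, 225.3]
orientation: [3.141, -0.045, -0.002]
wrist_force: [-0.2, -1.0, -0.2]
gripper_width: 21.7
grasp_force: 30.0
```

drive_tool --steps '[[[0, 0, 15], 0], [[0, 0, 30], 0], [[0, 0, 45], 0], [[0, 0, 55], 0], [[0, 0, 55], 0]]'

```text
time_s: 6.42
tool_pos: [506.3, 1.2, 169.6]
orientation: [3.141, -0.044, -0.003]
wrist_force: [-0.3, -0.7, 0.1]
gripper_width: 21.6
grasp_force: 30.0
```

Inside the well with no contact force. Continuing down.

drive_tool --steps '[[[0, 0, 12], 0], [[0, 0, 24], 0], [[0, 0, 32], 0], [[0, 0, 36], 0], [[0, 0, 36], 0]]'

```text
time_s: 7.05
tool_pos: [506.6, 1.3, 134.3]
orientation: [3.141, -0.044, -0.001]
wrist_force: [-0.2, -0.3, 0.1]
gripper_width: 21.5
grasp_force: 30.0
```

Run:
```python
from h import *
s=r.get_state();print(s['tool_pos'],s['wrist_force'])
S=optics.read_camera('scene')
cv2.imwrite('pics/s2.png',cv2.resize(S[130:260,290:430],None,fx=4,fy=4,interpolation=cv2.INTER_CUBIC))
```

```text
[506.63854865   1.25970519 134.30716875] [-0.21165553 -0.27193653  0.12590881]
```

View pics/s2.png

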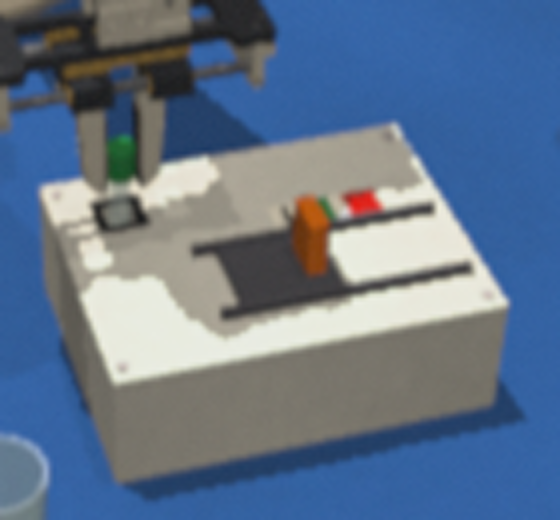

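The rod (cap at crop (122,158)) is upright in the collar and the shutter is shut. Letting go a few mm above the floor.

drive_tool --steps '[[[0, 0, 1], 0], [[0, 0, 1], 0], [[0, 0, 1], 0], [[0, 0, 1], 0]]' --gripper 0.45

```text
time_s: 7.6
tool_pos: [506.8, 1.2, 133.7]
orientation: [3.141, -0.044, 0.0]
wrist_force: [0.2, -0.6, -0.1]
gripper_width: 41.6
grasp_force: 0.0
```

drive_tool --steps '[[[0, 0, -25], 0], [[0, 0, -60], 0], [[0, 0, -95], 0], [[0, 0, -95], 0], [[0, 0, -95], 0]]'

```text
time_s: 8.22
tool_pos: [506.4, 1.3, 228.2]
orientation: [-3.141, 0.044, 0.0]
wrist_force: [-0.8, 0.8, 0.1]
gripper_width: 41.9
grasp_force: 0.0
```

Run:
```python
from h import *
s=r.get_state();p=s['tool_pos'];print(s['time_s'],p,s['gripper_width'])
im=optics.read_camera('wrist');C=cal('wrist');S=optics.read_camera('scene');T=optics.read_camera('top')
a,sa=green(im);print(a,sa,'cap@132',atz(C,a,132),'cap@145',atz(C,a,145))
b,sb=green(S[150:260,300:430]);b=b+[300,150];print(b,sb,tri([(C,a),(cal('scene'),b)]))
cv2.imwrite('pics/w5.png',im)
x=np.array([597.,102,p[2]]);print('to tab',totool(x-p))
```

```text
8.225 [506.40191471   1.2899088  228.19664481] 41.93396852496804
[320.01595745 212.20390071] [308 198  25  29 564] cap@132 [505.67233602   1.34280863 132.        ] cap@145 [509.89330024   1.27155642 145.        ]
[319.33928571 169.92857143] [17 15  6 11 56] (array([507.22019069,   0.71057399, 137.55263121]), [0.6492186520149963, 0.6492186520149522])
to tab [  87.76879315 -103.18495197   -0.20040577]
```

View pics/w5.png

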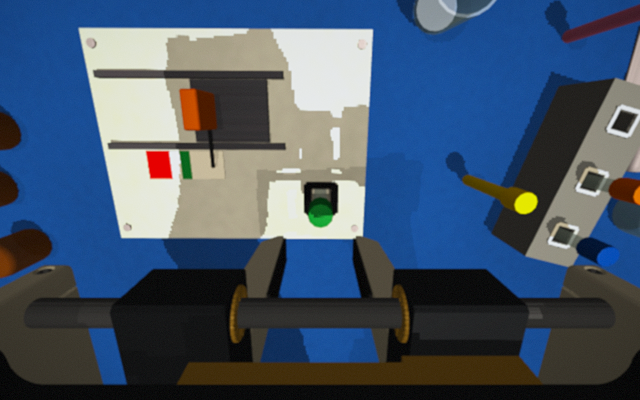

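The rod stands in the well (cap at (320,212), triangulated height is consistent with fully seated). The tab's top face is around (190,109) and the pointer is at (212,165), still shut.

Run:
```python
from h import *
p=r.get_state()['tool_pos'];C=cal('wrist');im=cv2.imread('pics/w5.png')
h=cv2.cvtColor(im[80:140,170:225],cv2.COLOR_BGR2HSV);m=cv2.inRange(h,(5,150,40),(18,255,255));v=h[...,2]
th,_=cv2.threshold(v[m>0].reshape(-1,1),0,255,cv2.THRESH_OTSU);mb=((m>0)&(v>th)).astype(np.uint8)
n,l,st,c=cv2.connectedComponentsWithStats(mb);k=1+np.argmax(st[1:,4]);print(th,st[k],c[k]+[170,80])
x=atz(C,c[k]+[170,80],138);print('tab top',x,'spans',atz(C,(170+st[k][0],110),138)[1],atz(C,(170+st[k][0]+st[k][2],110),138)[1])
d=totool(x-p);print('tool shift',d,'pixels tip',proj(C,x))
```

```text
133.0 [ 10   9  20  41 667] [189.40629685 108.92203898]
tab top [595.85243285 101.4891232  138.        ] spans 109.00782233915429 93.28831879946304
tool shift [  87.0219219  -102.73869308   89.37467292] pixels tip [189.40629685 108.92203898]
```

drive_tool --steps '[[[35, -40, 0], 0], [[70, -80, 0], 0], [[87, -103, 0], 0], [[87, -103, 0], 0], [[87, -103, 0], 0]]'

```text
time_s: 9.0
tool_pos: [595.7, 100.8, 227.7]
orientation: [3.14, -0.044, -0.003]
wrist_force: [0.1, -0.2, 0.5]
gripper_width: 41.8
grasp_force: 0.0
```

drive_tool --steps '[[[0, 0, 40], 0], [[0, 0, 75], 0], [[0, 0, 100], 0], [[0, 0, 110], 0], [[0, 0, 110], 0]]'

```text
time_s: 9.62
tool_pos: [596.2, 101.0, 118.5]
orientation: [3.141, -0.045, -0.001]
wrist_force: [-0.1, -0.3, -0.0]
gripper_width: 41.7
grasp_force: 0.0
```

drive_tool --steps '[[[0, 0, 0], 0], [[0, 0, 0], 0], [[0, 0, 0], 0], [[0, 0, 0], 0]]' --gripper 0

```text
time_s: 10.12
tool_pos: [596.8, 102.0, 119.1]
orientation: [-3.141, 0.044, -0.001]
wrist_force: [-0.2, 1.2, 3.6]
gripper_width: 13.4
grasp_force: 30.0
```

Run:
```python
from h import *
s=r.get_state();print(s['time_s'],s['tool_pos'],s['wrist_force'],s['gripper_width'],totool([-.0314*-1*0.03*1000,30,0]))
```

```text
10.125 [596.75779424 102.03733305 119.12239182] [-0.24721734  1.18118225  3.60031731] 13.38297541380077 [ 1.07849789e-01 -3.00145901e+01  1.06293079e-02]
```

Tab held (13.4 mm). Sliding about 30 mm to half open, in small rows.

drive_tool --steps '[[[0, -6, 0], 0], [[0, -12, 0], 0], [[0, -18, 0], 0], [[0, -24, 0], 0], [[0, -24, 0], 0]]'

```text
time_s: 10.75
tool_pos: [597.5, 124.4, 119.1]
orientation: [3.139, -0.045, 0.001]
wrist_force: [-0.3, -6.1, 7.9]
gripper_width: 14.2
grasp_force: 30.0
```

drive_tool --steps '[[[0, -3, 0], 0], [[0, -6, 0], 0], [[0, -6, 0], 0], [[0, -6, 0], 0]]'

```text
time_s: 11.25
tool_pos: [597.7, 129.5, 119.1]
orientation: [3.139, -0.047, 0.0]
wrist_force: [0.1, -7.6, 6.3]
gripper_width: 13.8
grasp_force: 30.0
```

Run:
```python
from h import *
s=r.get_state();print(s['time_s'],s['tool_pos'],s['wrist_force'],s['gripper_width'],s['grasp_force'])
S=optics.read_camera('scene');W=optics.read_camera('wrist')
a=cv2.resize(S[130:260,290:430],None,fx=2.85,fy=2.85,interpolation=cv2.INTER_CUBIC)
w=cv2.resize(W,(592,370));o=cv2.resize(W[140:300,190:450],(390,240));
cv2.imwrite('pics/fin.png',np.hstack([a[:370],cv2.resize(W[120:330,180:400],(388,370))])[:, :800])
print(green(W))
```

```text
11.25 [597.66739084 129.49537563 119.07776694] [ 0.08160895 -7.56528038  6.32440262] 13.81509485975987 29.997267723083496
(array([524.14204545, 378.34659091]), array([514, 372,  23,  12, 176], dtype=int32))
```

View pics/fin.png

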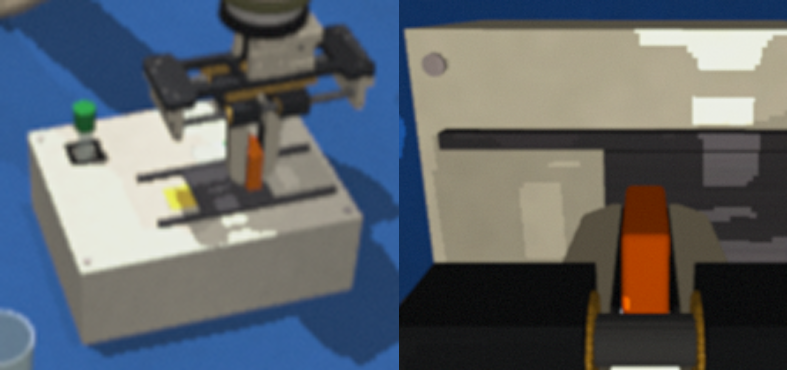

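Left crop: the rod stands in the well (cap at (84,112)). The tab at (254,160) has moved, and the well light is showing through the opening at (180,195). 27.5 mm of travel and 7.6 N both mean about 28 mm open, so I'll nudge it 2 mm to the middle.

drive_tool --steps '[[[0, -2, 0], 0], [[0, -2, 0], 0], [[0, -2, 0], 0], [[0, -2, 0], 0], [[0, -2, 0], 0]]'

```text
time_s: 11.98
tool_pos: [597.7, 131.4, 119.1]
orientation: [3.139, -0.047, 0.0]
wrist_force: [-1.1, -7.6, 7.5]
gripper_width: 13.9
grasp_force: 30.0
```

Run:
```python
from h import *
s=r.get_state();print(s['time_s'],s['tool_pos'],s['wrist_force'],s['gripper_width'],abs(s['dq']).max())
T=optics.read_camera('scene')
h=cv2.cvtColor(T[150:200,290:340],cv2.COLOR_BGR2HSV);a,sa=green(T[140:200,295:340]);a=a+[295,140]
print('rod cap',a,atz(cal('scene'),a,134))
if 128<s['tool_pos'][1]<134 and abs(a-[319.3,169.9]).max()<2: print(r.sign_off())
```

```text
11.975 [597.72004521 131.3526789  119.09409975] [-1.11345922 -7.59248056  7.49492077] 13.875895400266629 0.0014625308656581158
rod cap [319.10169492 169.91525424] [502.23506779   0.82658159 134.        ]
the job is handed in; nothing more can be done
None
```

I handed the job in at about 12 s: the green-capped rod stands in the well, let go of, and the gripper is holding the shutter about 30 mm open. I inferred that opening from the arm's travel and the spring force, because I couldn't see the pointer in the final views. The verdict wasn't shown.

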